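Free the sieve shaker's transport lock, fit its knob and hold it down for a test run

TASK

Test-run the sieve shaker in the finds tent. First slide the black grip of its transport lock all the way to its end stop, away from the shaker's head; only then pick up the loose black knob lying among the sherds, turn it so that its D-shaped bore matches the flat on the bare steel spindle of the control deck, and push it fully home. The shaker runs only while that spindle is pressed, so press the knob down until the spindle bottoms and finish like that, with the gripper still holding the knob pressed down; leave the sherds and the other small things on the table where they are.

Things in the scene. Friction and masses are not known exactly. Their poses are not given: they have to be found in the camera images.
- shaker: Sieve shaker, fixed: white base 320 x 440 x 80 mm (x, y, height), origin at the centre of its underside. Its -y half is the flat control deck, 80 mm up; the +y half carries a 200 mm sieve stack centred at (0, 100) mm, 225 mm high. In its frame: bare spindle at (0, -140) mm; a like knob, already fitted and not to be used, at (100, -140) mm; transport lock along y at x = -112 mm.
- lock_grip (a point): Centre of the top of the transport lock's black grip; axes as the shaker's. An upright block 30 mm (x) by 12 mm (y), its sides free from 98 to 129.5 mm above the table (the steel guide blocks reach 98 mm). It slides along the shaker's -y, away from the sieve stack. Pinch it across its 12 mm or push its +y side.
- lock (a joint): Travel of the transport lock in m: 0 = bolt fully in the head (locked), 0.040 = grip at its end stop, bolt fully drawn (free). It starts between 0 and 0.010, rubs with about 4 N and stays where it is left.
- spindle_tip (a point): Centre of the top end of the bare steel spindle, which stands upright 22 mm out of the deck (tip 102 mm above the table). D-section: 12 mm round with one flat, 3 mm from the axis; the point's x axis points out square to the flat, z up. The top 2.5 mm is chamfered. It turns only stiffly (0.06 N m) and may stand at any setting.
- plunger (a joint): How far the bare spindle is pressed down, in m: 0 = up, 0.005 = bottomed. Spring: 3 N to start it moving, 8 N at the bottom.
- knob: Loose black knob, 30-65 g, upright on the table; origin at its underside's centre. Round body 44 mm wide, 18 mm high; on it, up to 36 mm, a bar 14 mm wide (y), sides parallel from x = -20 to +12 mm, then a nose to +22, white pointer line on the nose half. D bore in the underside: 14 mm deep, 14 mm round, flat 4 mm from the axis at +x: its x axis goes along spindle_tip's x axis (within 0.15 rad).
- sherd_a: Potsherd, about 60 x 45 x 9 mm, lying 75 to 105 mm from the knob. Leave alone.
- sherd_b: Potsherd, about 55 x 40 x 8 mm, lying 75 to 105 mm from the knob. Leave alone.
- sherd_c: Potsherd, about 70 x 50 x 10 mm, at the far right of the table. Leave alone.
- sherd_d: Potsherd, about 55 x 40 x 8 mm, near the robot on its right. Leave alone.
- jar_cap: Plain black round cap, 42 mm in diameter, 13 mm high, without a bar grip, 105 to 120 mm from the knob; not the knob. Leave alone.
- jar: Amber specimen jar with white lid, 52 mm in diameter, 75 mm high. Leave alone.
- brush: Wooden-handled brush, 190 mm long, lying near the robot. Leave alone.
There are look-alikes about, which are no part of the job. Of the things that look like the knob, the larger one is meant.

How it is judged (in metres and radians):
On the way, in this order (a step that is already met when the one before it is completed fails the run):
1. The transport lock is drawn to its end stop, the knob still lying on the table (value of joint lock above 0.037 m and distance of knob from where it was at the start of the episode below 0.03 m), for 0.2 s.
2. The knob is fully home on the D-spindle and presses it down (z of knob in the frame of spindle_tip below -0.0115 m and horizontal distance between knob and spindle_tip below 0.003 m and value of joint plunger above 0.004 m), for 0.2 s.
At the end, for the whole second after the job is handed in: Lock drawn over 37 of 40 mm; knob's underside at least 11.5 mm below the bare spindle's tip, axes within 3 mm, upright within 0.12 rad, x axes within 0.3 rad; fingers on the knob (over 2 N), keeping the spindle at least 4 of 5 mm down through the last second (all of step 2 and value of joint lock above 0.037 m and angle between the x axis of knob and the x axis of spindle_tip, either way round below 0.3 rad and angle between knob's own z axis and vertical below 0.12 rad and contact force between the fingers and knob above 2 N); the arm keeps its last pose, push and grip.
It fails at once if The spindle is pressed while the transport lock is still in (value of joint plunger above 0.0025 m and value of joint lock below 0.034 m).
It fails at once if A sherd, the jar, its cap or the brush is pushed away (distance of any of sherd_a, sherd_b, sherd_c, sherd_d, jar_cap, jar, brush from where it was at the start of the episode above 0.03 m).
It also fails if it takes over 61 s, if anything falls off the work surface, if the arm or the gripper's body presses on something with over 40 N, if the wrist force passes 120 N, or if a joint passes its speed limit or range.

ROBOT

A 6-joint arm with a two-finger parallel gripper is mounted at the origin on the work surface. World frame = base frame: x ahead of the robot, y to its left, z up, the work surface at z = 0. Lengths are in mm, angles in rad, forces in N, time in s.
With the tool pointing down it reaches from about 350 to 875 mm from the base axis. Payload 4.2 kg.
Tool frame: the origin (TCP) lies at the very end of the fingers, on their centre line; the grasp point (between the pads) lies 19 mm behind it; z points along the fingers, y is the line along which they close (so a half turn about z gives the same grasp; the last joint's range is limited). The gripper opens to 85 mm and grips with 20 to 120 N. Pads are 22 mm wide; open, the fingers measure 114 mm over their backs; the gripper's body (76 mm by 85 mm) begins 54 mm behind the grasp point. The pads swing forward as they close: fully open they stand 13 mm farther back than shut.
Start: joints at [1.445, 0.385, 0.008, 0, -1.194, -0.259], TCP at [234.575, 579.287, 231.312] pointing down, gripper open.
Joint ranges: [-3.14, 3.14], [-1.21, 2.06], [-1.07, 1.41], [-3.16, 2.05], [-2.99, -0.16], [-3.1, 3.1]. Speed limits (rad/s): [2.79, 2.79, 3.14, 3.14, 3.14, 3.14].

INTERFACE

Orientations are given as a unit quaternion [x, y, z, w].
In Python, from bench import arm gives the robot as it stands.
- The arm moves only by the tool servo_tool, never from a script. Its argument "rows" is a list that holds one entry, the list of rows, each a list of 7 numbers: the finger opening in mm, from 0 to 85.4, then the shift along the tool's x, y, z in mm, then the turn, a rotation vector about the tool's x, y, z in rad. A call has 1 to 10 rows; each row is the pose to reach, as a shift and turn from the pose commanded when the call began, along the tool's axes at that moment; what a row does not reach only later rows make up. A row lasts 1/8 s, in which the tool goes at most 62.5 mm and 10.7 degrees, less where a joint would pass 70% of its speed; a pose out of reach is approached as far as the arm can. A call with a gripper value outside its range is refused whole. The fingers move at their own pace and stop on an object; the grip force is fixed at half the most. Time passes only in rows, so rows that repeat a pose let the fingers close. It gives the time, the measured TCP pose, the force, the opening and the grip force at its end, in the units of the state.
- arm.read_state(): the state, without advancing time (a new reading comes with each control period).
- arm.get_image(name): name is "scene" or "side" or "wrist"; returns the picture (420x560x3 uint8, red, green, blue); there is no depth.
- arm.camera_params(name): a dict with "intrinsics" (3x3 intrinsics, pixels), "R" (3x3) and "t" (3): a world point X has camera coordinates R X + t. Camera axes: x right, y down, z forward; pixel columns grow to the right and rows downward; lengths in mm; the calibration is good to about 2 mm. A picture is of the moment at which its call begins: read the wrist's pose just before it. camera_params takes no time and is no camera call; for the wrist camera it gives the pose at the moment of the call.
- arm.job_done(): hands the job in; it is judged then, once.
The state is a dict: "clock": time; "joints": joint angles; "joint_vel": joint speeds; "joint_efforts": joint torques, N m; "position": TCP position; "ee_rot": TCP orientation; "contact_force": force on the tool from outside, world axes, zero at the start; "wrist_torque": the same for the moment, N m; "gripper_width": finger opening in mm; "grasp_force": force on a finger pad.
Only numpy, scipy, OpenCV 4.12 (cv2) and the standard library are available. Lean on these libraries where they do the work, as an engineer would, in place of code of your own. Each camera call takes 0.05 s, during which the arm holds its last target. There are 200 camera calls.

## Working session

There is one attempt and no reset: what is moved stays moved. The work goes in short steps, Python scripts to look and compute and a tool call to move; the robot and the scene stay as the last step left them, time stands still between calls to the robot, and variables do not carry over. Pictures are saved under pics/ and viewed, at most 10 in all, crops included, and the job is handed in when it is done.

Besides the shell and the picture viewer there is one more tool, called after "Emit:" by a JSON object that holds its "api" and its "payload". servo_tool: Moves the arm, as the interface text tells. Its arguments: {"type":"object","properties":{"rows":{"type":"array"}},"required":["rows"]}

```bash
mkdir -p pics; ls; python3 - <<'E'
from bench import arm
import cv2, numpy as np
s=arm.read_state(); print({k:np.round(v,3).tolist() for k,v in s.items()})
for n in ("scene","side","wrist"):
    p=arm.camera_params(n); print(n,np.round(p["intrinsics"],1).tolist(),np.round(p["R"],3).tolist(),np.round(p["t"],1).tolist(), np.round(-np.array(p["R"]).T@p["t"]))
    cv2.imwrite(f"pics/{n}0.png",arm.get_image(n)[:,:,::-1])
E
```

```text
pics
{'clock': 0.0, 'joints': [1.445, 0.386, 0.007, -0.001, -1.194, -0.259], 'joint_vel': [-0.0, 0.001, 0.0, 0.001, 0.001, 0.0], 'joint_efforts': [0.0, -39.229, 18.841, 4.186, -0.005, 0.0], 'position': [234.368, 578.745, 230.217], 'ee_rot': [0.982, -0.191, -0.0, 0.001], 'contact_force': [0.271, -0.364, -0.737], 'wrist_torque': [-0.031, 0.018, 0.021], 'grasp_force': 0.0, 'gripper_width': 85.812}
scene [[478.8, 0.0, 275.1], [0.0, 478.8, 199.4], [0.0, 0.0, 1.0]] [[-0.01, 1.0, -0.016], [0.572, -0.007, -0.82], [-0.82, -0.017, -0.572]] [108.3, -234.3, 1884.0] [1680.  -77.  888.]
side [[512.6, 0.0, 287.0], [0.0, 512.6, 209.4], [0.0, 0.0, 1.0]] [[0.96, -0.279, -0.022], [-0.183, -0.568, -0.802], [0.211, 0.774, -0.597]] [-531.9, 112.4, 1231.3] [  271. -1038.   813.]
wrist [[343.6, 0.0, 278.2], [0.0, 343.6, 209.3], [0.0, 0.0, 1.0]] [[-0.376, -0.927, 0.001], [-0.88, 0.357, 0.313], [-0.29, 0.116, -0.95]] [624.0, -40.0, 379.9] [309. 548. 373.]
```

View pics/scene0.png

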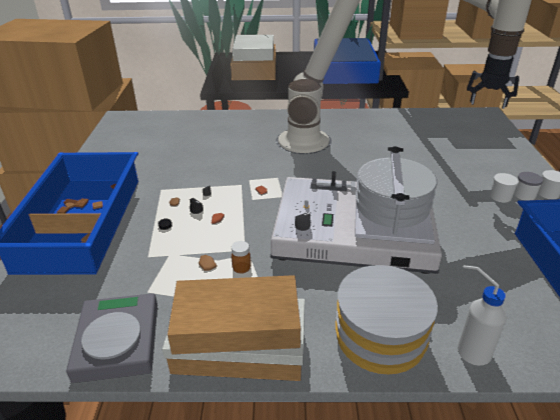

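View pics/side0.png

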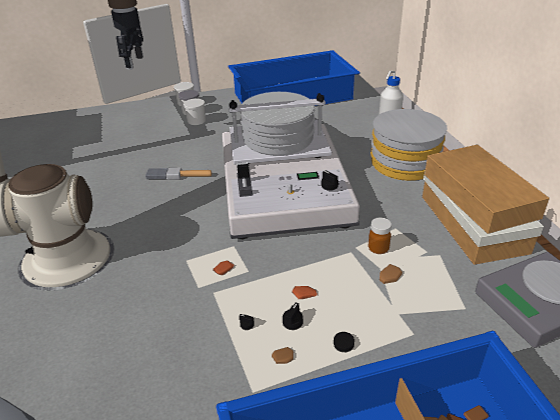

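Scene view: the large bar knob is at (196,207), a small look-alike at (207,190), the jar cap at (165,225), the fitted knob at (303,222) and the lock at about (328,184). In the side view, the large knob is at (292,317), the small one at (246,321), the cap at (344,342), the fitted knob at (330,180), the spindle at about (291,188) and the lock grip at (243,170). I choose (292,317): it is the larger of the two bar knobs lying loose among the sherds. One close crop will check that.

```bash
cat > h.py <<'E'
import numpy as np, cv2
from bench import arm
def ray(p,uv):
    R=np.array(p["R"]);d=R.T@np.linalg.inv(p["intrinsics"])@np.array([uv[0],uv[1],1.]);return -R.T@np.array(p["t"]),d/np.linalg.norm(d)
def plane(p,uv,z):
    o,d=ray(p,uv);return o+d*(z-o[2])/d[2]
def tri(p1,a,p2,b):
    o1,d1=ray(p1,a);o2,d2=ray(p2,b)
    s=np.linalg.lstsq(np.c_[d1,-d2],o2-o1,rcond=None)[0]
    x,y=o1+d1*s[0],o2+d2*s[1];return (x+y)/2,np.linalg.norm(x-y)
def proj(p,X):
    q=np.array(p["intrinsics"])@(np.array(p["R"])@X+p["t"]);return q[:2]/q[2]
E
python3 - <<'E'
from h import *
S=arm.camera_params("scene");D=arm.camera_params("side")
for n,a,b in [("knob",(196,207),(292,317)),("small",(207,190),(246,321)),("cap",(165,225),(344,342)),("fitted",(303,222),(330,180))]:
    x,e=tri(S,a,D,b);print(n,x.round(),round(e,1))
im=cv2.imread("pics/side0.png")
a=cv2.resize(im[140:240,215:365],None,fx=5,fy=5,interpolation=cv2.INTER_CUBIC)
b=cv2.resize(im[280:360,225:375],(750,400),interpolation=cv2.INTER_CUBIC)
cv2.imwrite("pics/cropA.png",a);cv2.imwrite("pics/cropB.png",b)
E
```

```text
knob [ 462. -353.   10.] 1.3
small [ 369. -332.   10.] 6.2
cap [ 543. -436.    2.] 2.9
fitted [661. -26. 101.] 2.2
```

View pics/cropA.png

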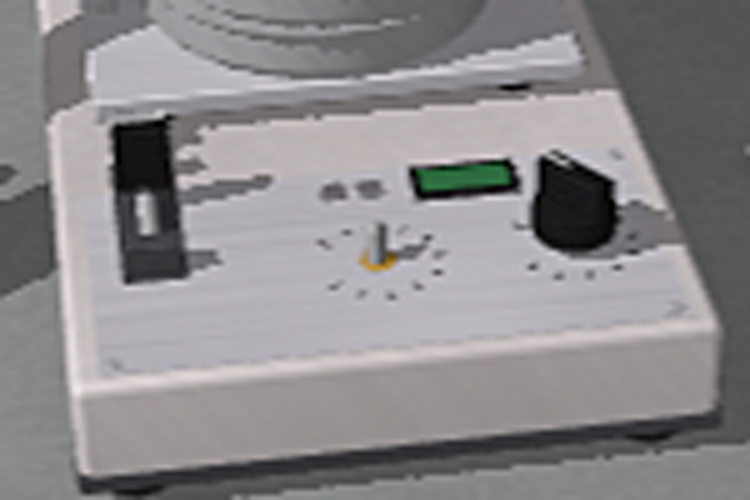

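View pics/cropB.png

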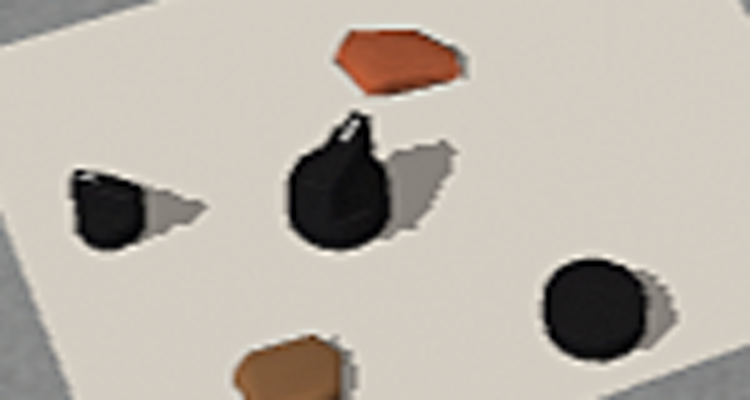

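CropA shows the spindle tip at side pixel ≈(290.6,185), the front deck corners at (231,218) and (358,205.6), and the grip top at ≈(243,166). CropB confirms the choice: the middle object, at side (293,319), is the larger bar knob with a white pointer. The left one is smaller and the right one is the plain cap.

```bash
python3 - <<'E'
from h import *
D=arm.camera_params("side")
a=plane(D,(231,218),80);b=plane(D,(358,205.6),80);print(a,b,np.linalg.norm(a-b),"yaw",np.arctan2(*(b-a)[1::-1]))
sp=plane(D,(290.6,185),102);f=plane(D,(331,178),105);g=plane(D,(243,165.6),129.5)
print("spindle",sp,"spbase",plane(D,(290.6,191.6),80),"fitted",f,"grip",g)
s=arm.read_state()
from scipy.spatial.transform import Rotation as Ro
R=Ro.from_quat(s["ee_rot"]).as_matrix();print(R.round(3))
W=arm.camera_params("wrist");c=-np.array(W["R"]).T@W["t"];print("cam in tool",R.T@(c-s["position"]),(np.array(W["R"])@R).round(2))
E
```

```text
[395.74378514 -78.20276382  80.        ] [ 697.93720645 -123.93807082   80.        ] 305.63472019976405 yaw -0.15020458499614842
spindle [559.797826   -19.86405344 102.        ] spbase [560.28246357 -16.85763897  80.        ] fitted [664.19540882 -25.4512601  105.        ] grip [458.88416519  62.61671266 129.5       ]
[[ 0.927 -0.376 -0.001]
 [-0.376 -0.927 -0.002]
 [ 0.     0.002 -1.   ]]
cam in tool [  81.06969945    0.35373973 -142.27260089] [[ 0.    1.    0.  ]
 [-0.95  0.   -0.31]
 [-0.31 -0.    0.95]]
```

Emit:
{"api": "servo_tool", "payload": {"rows": [[[85,0,40,-60,0,0,0],[85,40,90,-100,0,0,0],[85,85,135,-100,0,0,-0.05],[85,130,175,-100,0,0,-0.1],[85,180,215,-100,0,0,-0.15],[85,230,255,-100,0,0,-0.2],[85,280,290,-100,0,0,-0.26],[85,335,330,-100,0,0,-0.26],[85,390,370,-100,0,0,-0.26],[85,440,405,-100,0,0,-0.26]]]}}

```text
clock: 1.4
position: [476.1, 60.0, 331.4]
ee_rot: [0.998, -0.062, 0.0, -0.0]
contact_force: [0.2, 0.6, -0.0]
gripper_width: 84.9
grasp_force: 0.0
```

Emit:
{"api": "servo_tool", "payload": {"rows": [[[40,0,0,0,0,0,0],[40,0,0,0,0,0,0]]]}}

```text
clock: 1.65
position: [475.3, 61.7, 330.9]
ee_rot: [0.998, -0.063, -0.0, 0.0]
contact_force: [-0.6, -0.4, 0.1]
gripper_width: 51.1
grasp_force: 0.0
```

```bash
python3 - <<'E'
from h import *
s=arm.read_state();print({k:np.round(s[k],3).tolist() for k in("clock","joints","position","ee_rot","gripper_width","contact_force")})
np.savez("w1.npz",**arm.camera_params("wrist"))
im=arm.get_image("wrist")[:,:,::-1];cv2.imwrite("pics/w1.png",im)
W=arm.camera_params("wrist");u=proj(W,np.array([560,-19,102]));g=proj(W,np.array([459,63,129]));print(u,g)
cv2.imwrite("pics/w1v.png",cv2.resize(im,(784,588),interpolation=cv2.INTER_CUBIC))
E
```

```text
{'clock': 1.65, 'joints': [0.469, 0.073, -0.155, -0.0, -1.344, 0.976], 'position': [475.281, 61.745, 330.929], 'ee_rot': [0.998, -0.063, -0.0, 0.0], 'gripper_width': 51.134, 'contact_force': [-0.572, -0.391, 0.145]}
[347.26135773  82.17229816] [279.29987336 194.2537148 ]
```

View pics/w1v.png

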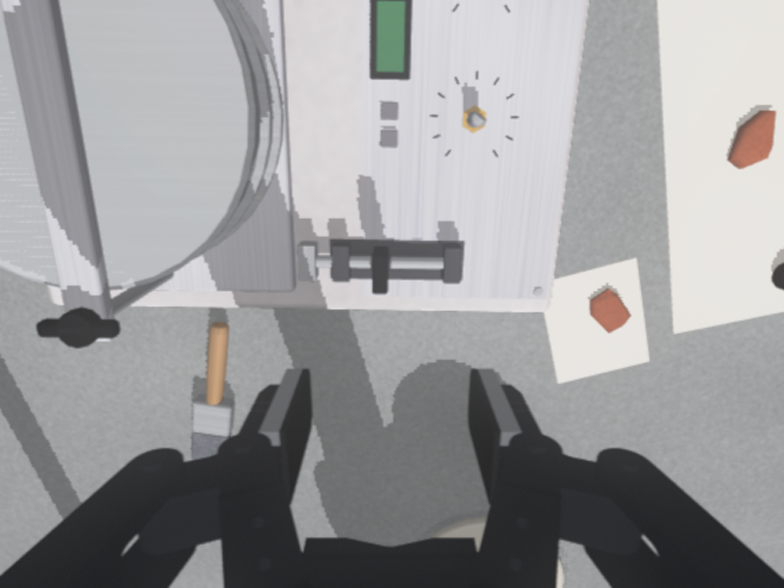

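The wrist view shows the grip top at view (380,272) → pixel (271.4,194.3), the spindle at (339,86), and the guide blocks left and right of the grip. The deck's robot-side edge runs (55,290)→(548,299) in the view.

```bash
python3 - <<'E'
from h import *
W=dict(np.load("w1.npz"));k=1/1.4
P=lambda x,y,z:plane(W,(x*k,y*k),z)
g=P(380,272,129.5);s=P(475,119,102);a=P(587,0,80);b=P(551,298,80);c=P(350,296,80)
print("grip",g,"sp",s,"yaw from edges",np.arctan2(*(a-b)[1::-1]),np.arctan2(*(c-b)[1::-1])-np.pi/2)
g1=P(341,280,98);g2=P(453,282,98);print(np.arctan2(*(g1-g2)[1::-1])-np.pi/2)
d=(g-s)[:2]
for yw in(-.12,-.15,-.18):
    R=np.array([[np.cos(yw),np.sin(yw)],[-np.sin(yw),np.cos(yw)]]);print(yw,R@d)
st=arm.read_state();print(np.array(g)-st["position"])
E
```

```text
grip [460.27604484  70.4001993  129.5       ] sp [558.25206061 -11.6070865  102.        ] yaw from edges -0.13479871341132926 -0.13611165120743807
-0.1442800763976666
-0.12 [-107.08870776   69.68861643]
-0.15 [-109.13086636   66.44507955]
-0.18 [-111.07481455   63.14174658]
[ -14.81833124    7.98805821 -201.63130315]
```

Emit:
{"api": "servo_tool", "payload": {"rows": [[[40,-8,-2,50,0,0,0.01],[40,-16,-3,100,0,0,0.01],[40,-16,-3,150,0,0,0.01],[40,-16,-3,195,0,0,0.01],[40,-16,-3,215,0,0,0.01],[40,-16,-3,225,0,0,0.01],[40,-16,-3,225,0,0,0.01],[40,-16,-3,225,0,0,0.01]]]}}

```text
clock: 2.7
position: [460.7, 67.7, 107.4]
ee_rot: [0.998, -0.067, 0.001, -0.001]
contact_force: [-0.7, -0.5, 0.5]
gripper_width: 39.8
grasp_force: 0.0
```

Emit:
{"api": "servo_tool", "payload": {"rows": [[[0,0,0,0,0,0,0],[0,0,0,0,0,0,0],[0,0,0,0,0,0,0],[0,0,0,0,0,0,0],[0,0,0,0,0,0,0]]]}}

```text
clock: 3.32
position: [460.7, 67.6, 107.4]
ee_rot: [0.998, -0.068, 0.001, -0.001]
contact_force: [-1.9, 3.8, 5.8]
gripper_width: 10.5
grasp_force: 59.2
```

Emit:
{"api": "servo_tool", "payload": {"rows": [[[0,0,6,0,0,0,0],[0,0,12,0,0,0,0],[0,0,18,0,0,0,0],[0,0,24,0,0,0,0],[0,0,28,0,0,0,0],[0,0,30,0,0,0,0]]]}}

```text
clock: 4.08
position: [457.0, 40.7, 107.4]
ee_rot: [0.998, -0.068, 0.002, -0.004]
contact_force: [-7.7, 22.9, 7.9]
gripper_width: 10.6
grasp_force: 59.7
```

Emit:
{"api": "servo_tool", "payload": {"rows": [[[0,0,2,0,0,0,0],[0,0,4,0,0,0,0],[0,0,5,0,0,0,0],[0,0,5,0,0,0,0]]]}}

```text
clock: 4.58
position: [457.1, 40.3, 107.4]
ee_rot: [0.998, -0.068, 0.003, -0.007]
contact_force: [-12.4, 38.7, 6.6]
gripper_width: 10.8
grasp_force: 59.9
```

Emit:
{"api": "servo_tool", "payload": {"rows": [[[40,0,-5,0,0,0,0],[40,0,-5,0,0,0,0],[40,0,-5,0,0,0,0],[40,0,-5,-40,0,0,0],[40,0,5,-100,0,0,0],[40,0,10,-160,0,0,0],[40,0,10,-200,0,0,0],[40,0,10,-200,0,0,0],[40,0,10,-200,0,0,0]]]}}

```text
clock: 5.7
position: [453.2, 21.7, 305.3]
ee_rot: [0.998, -0.068, -0.001, 0.0]
contact_force: [0.5, -0.5, -0.9]
gripper_width: 39.9
grasp_force: 0.0
```

```bash
python3 - <<'E'
from h import *
s=arm.read_state();print({k:np.round(s[k],3).tolist() for k in("clock","joints","position","ee_rot","gripper_width","contact_force")})
np.savez("w2.npz",**arm.camera_params("wrist"))
im=arm.get_image("wrist")[:,:,::-1];cv2.imwrite("pics/w2.png",im)
c=im[20:240,220:440]
cv2.imwrite("pics/w2v.png",cv2.resize(c,(600,600),interpolation=cv2.INTER_CUBIC))
E
```

```text
{'clock': 5.7, 'joints': [0.407, 0.038, -0.255, -0.001, -1.279, 1.028], 'position': [453.221, 21.65, 305.281], 'ee_rot': [0.998, -0.068, -0.001, 0.0], 'gripper_width': 39.912, 'contact_force': [0.47, -0.492, -0.859]}
```

View pics/w2v.png

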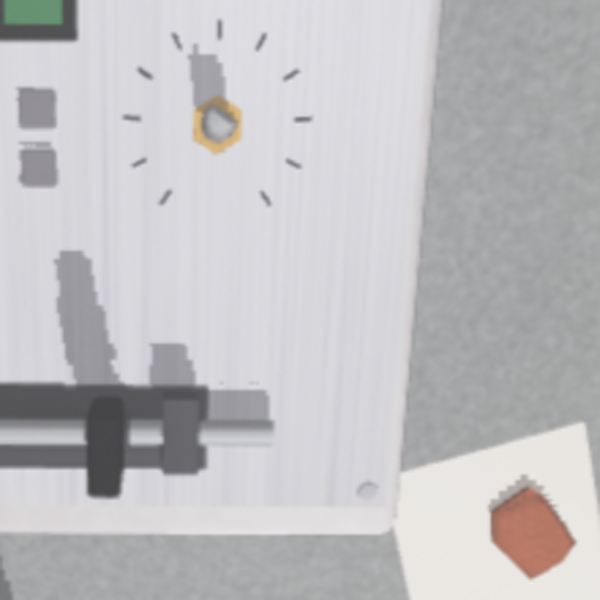

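The view shows the grip now at view (105,450) → (258.5,185). The right guide block is about 13 px further on, and the bolt sticks out past it. The spindle's flat faces up-right in this view. I'll check how far the lock has travelled against the 40 mm.

```bash
python3 - <<'E'
from h import *
W1=dict(np.load("w1.npz"));W=dict(np.load("w2.npz"))
c=lambda x,y:(220+x/2.727,20+y/2.727)
g=plane(W,c(105,450),129.5);s=plane(W,c(218,124),102);b=plane(W,c(180,460),98);rod=plane(W,c(273,432),90)
g1=plane(W1,(380/1.4,272/1.4),129.5);s1=plane(W1,(475/1.4,119/1.4),102);b1=plane(W1,(453/1.4,277/1.4),98);
print(g,s,b,rod);print(g1,s1,b1);print("moved rel spindle",(g-s)-(g1-s1),"rel block",(g-b)-(g1-b1), "abs",g-g1)
E
```

```text
[455.95673167  39.7785965  129.5       ] [557.08649657 -13.39555    102.        ] [440.42417509  14.70632153  98.        ] [444.55936571 -22.58599837  90.        ]
[460.27604484  70.4001993  129.5       ] [558.25206061 -11.6070865  102.        ] [439.92418021  13.90919071  98.        ]
moved rel spindle [ -3.15374912 -28.8331393    0.        ] rel block [ -4.81930805 -31.41873362   0.        ] abs [ -4.31931316 -30.6216028    0.        ]
```

Emit:
{"api": "servo_tool", "payload": {"rows": [[[0,1,-43,0,0,0,0],[0,1,-43,50,0,0,0],[0,1,-43,100,0,0,0],[0,1,-43,150,0,0,0],[0,1,-43,180,0,0,0],[0,1,-43,193,0,0,0],[0,1,-43,193,0,0,0],[0,1,-43,193,0,0,0]]]}}

```text
clock: 6.75
position: [461.6, 65.1, 114.3]
ee_rot: [0.998, -0.067, 0.001, -0.0]
contact_force: [0.4, 0.1, 0.4]
gripper_width: -0.2
grasp_force: 0.0
```

Emit:
{"api": "servo_tool", "payload": {"rows": [[[0,0,3,0,0,0,0],[0,0,5,0,0,0,0],[0,0,7,0,0,0,0],[0,0,9,0,0,0,0],[0,0,9,0,0,0,0]]]}}

```text
clock: 7.38
position: [460.8, 59.7, 114.3]
ee_rot: [0.998, -0.068, 0.002, -0.004]
contact_force: [-4.6, 16.0, 2.8]
gripper_width: -0.2
grasp_force: 8.0
```

Emit:
{"api": "servo_tool", "payload": {"rows": [[[0,0,3,0,0,0,0],[0,0,5,0,0,0,0],[0,0,5,0,0,0,0]]]}}

```text
clock: 7.75
position: [461.1, 59.0, 114.4]
ee_rot: [0.998, -0.068, 0.004, -0.008]
contact_force: [-10.3, 35.0, 1.9]
gripper_width: -0.1
grasp_force: 16.6
```

Emit:
{"api": "servo_tool", "payload": {"rows": [[[0,0,-12,0,0,0,0],[0,0,-14,-40,0,0,0],[0,30,20,-60,0,0,0],[0,60,60,-40,0,0,0],[0,60,55,-20,0,0,0],[0,60,55,-20,0,0,0],[0,60,55,-20,0,0,0]]]}}

```text
clock: 8.62
position: [511.2, -11.6, 134.1]
ee_rot: [0.998, -0.067, 0.0, 0.0]
contact_force: [-0.4, 0.5, -0.2]
gripper_width: -0.1
grasp_force: 0.0
```

```bash
python3 - <<'E'
from h import *
s=arm.read_state();print({k:np.round(s[k],3).tolist() for k in("clock","joints","position","ee_rot","gripper_width","contact_force")})
W=arm.camera_params("wrist");np.savez("w3.npz",**W)
im=arm.get_image("wrist")[:,:,::-1];cv2.imwrite("pics/w3.png",im)
u=proj(W,np.array([557.5,-14,102]));print(u)
x,y=int(u[0]-40),int(u[1]-40);x=max(x,0);y=max(y,0);c=im[y:y+80,x:x+80];print(x,y)
cv2.imwrite("pics/w3v.png",cv2.resize(c,(560,560),interpolation=cv2.INTER_CUBIC))
E
```

```text
{'clock': 8.625, 'joints': [0.296, 0.29, -0.405, 0.001, -0.875, 1.141], 'position': [511.198, -11.577, 134.064], 'ee_rot': [0.998, -0.067, 0.0, 0.0], 'gripper_width': -0.14, 'contact_force': [-0.406, 0.454, -0.167]}
[270.04352615 167.45010011]
230 127
```

View pics/w3v.png

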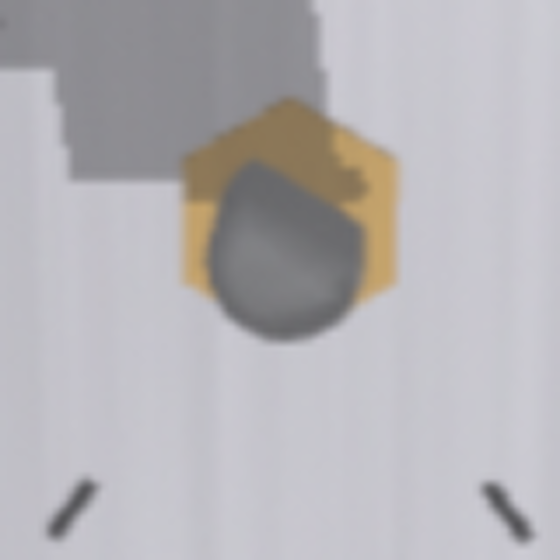

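The close view shows the flat's lower edge running from view (253,160) to (363,230). The chord is 130 px, against 131 px expected for 10.4 mm. The flat faces up-right, and the round centre is at about (288,260) near the top.

```bash
python3 - <<'E'
from h import *
W=dict(np.load("w3.npz"));c=lambda x,y:(230+x/7,127+y/7)
a=plane(W,c(253,160),84);b=plane(W,c(363,230),84);m=(a+b)/2;d=b-a;print("chord",np.linalg.norm(d))
n=np.array([-d[1],d[0],0]);n/=np.linalg.norm(n)
print("c from chord",m-3*n if False else None)
top=plane(W,c(288,260),99.5)
if n@(m-top)<0:n=-n
print("top",top,"chordcentre",m-3*n,"flat yaw",np.arctan2(n[1],n[0]))
E
python3 - <<'E'
import sys;sys.path.insert(0,".")
from h import *
# knob in side/scene: contour of black in region
S=arm.camera_params("scene");D=arm.camera_params("side")
for n,p,box in(("scene",S,(150,180,225,235)),("side",D,(230,300,360,360))):
    im=cv2.imread(f"pics/{n}0.png");g=im.max(2)[box[1]:box[3],box[0]:box[2]]
    N,l,st,ce=cv2.connectedComponentsWithStats((g<60).astype(np.uint8))
    for i in range(1,N):
        if st[i,4]>15:
            q=ce[i]+box[:2];print(n,q.round(1),st[i,2:].tolist(),"z12",plane(p,q,12).round(1))
E
```

```text
chord 10.417194789474827
c from chord None
top [558.6616096  -14.68369393  99.5       ] chordcentre [558.4858249  -14.36739119  84.        ] flat yaw -0.7019501657781252
scene [206.4 191.1] [8, 9, 52] z12 [ 374.2 -330.4   12. ]
scene [195.2 206.6] [13, 15, 137] z12 [ 461.2 -354.5   12. ]
scene [164.5 223.9] [13, 11, 108] z12 [ 549.1 -433.7   12. ]
side [292.7 318.1] [20, 27, 375] z12 [ 462.3 -358.    12. ]
side [246.4 321.8] [14, 15, 174] z12 [ 370.  -339.5   12. ]
side [343.6 341.5] [20, 20, 336] z12 [ 539.6 -444.1   12. ]
```

Emit:
{"api": "servo_tool", "payload": {"rows": [[[40,0,0,-40,0,0,0.18],[40,0,40,-60,0,0,0.36],[40,0,90,-60,0,0,0.54],[40,0,140,-60,0,0,0.72],[40,0,190,-60,0,0,0.9],[40,2,230,-50,0,0,1.08],[40,4,265,-30,0,0,1.26],[40,4,295,-10,0,0,1.44],[40,4,318,0,0,0,1.62],[40,4,318,10,0,0,1.8]]]}}

```text
clock: 9.93
position: [472.4, -328.5, 123.8]
ee_rot: [-0.565, 0.825, -0.001, 0.0]
contact_force: [-0.3, 0.1, -0.5]
gripper_width: 40.2
grasp_force: 0.0
```

Emit:
{"api": "servo_tool", "payload": {"rows": [[[40,0,0,0,0,0,0],[40,0,0,0,0,0,0]]]}}

```text
clock: 10.18
position: [472.8, -327.1, 124.4]
ee_rot: [-0.569, 0.822, -0.001, 0.0]
contact_force: [0.3, 0.3, 0.1]
gripper_width: 40.0
grasp_force: 0.0
```

```bash
python3 - <<'E'
from h import *
s=arm.read_state();print({k:np.round(s[k],3).tolist() for k in("clock","joints","position","ee_rot","gripper_width","contact_force")})
W=arm.camera_params("wrist");np.savez("w4.npz",**W)
im=arm.get_image("wrist")[:,:,::-1];cv2.imwrite("pics/w4.png",im)
u=proj(W,np.array([461,-356,20]));print(u)
x,y=max(int(u[0]-70),0),max(int(u[1]-70),0);c=im[y:y+140,x:x+140];print(x,y)
cv2.imwrite("pics/w4v.png",cv2.resize(c,None,fx=4,fy=4,interpolation=cv2.INTER_CUBIC))
E
```

```text
{'clock': 10.175, 'joints': [-0.323, 0.398, -0.264, 0.0, -0.907, -0.037], 'position': [472.808, -327.051, 124.392], 'ee_rot': [-0.569, 0.822, -0.001, 0.0], 'gripper_width': 40.016, 'contact_force': [0.326, 0.316, 0.057]}
[280.52700956 167.58109505]
210 97
```

View pics/w4v.png

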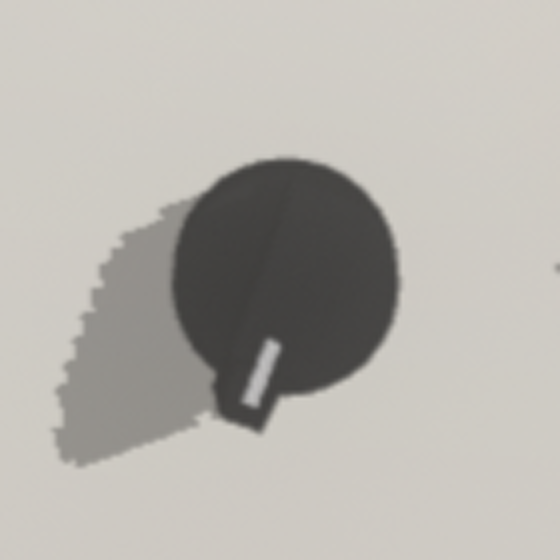

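The knob body is centred at view (286,277), 57 px wide. The white pointer runs from (276,342) to (250,406), towards the lower left.

```bash
python3 - <<'E'
from h import *
W=dict(np.load("w4.npz"));c=lambda x,y:(210+x/4,97+y/4)
k=plane(W,c(286,277.5),18);L=plane(W,c(172,277),18);Rr=plane(W,c(400,277),18);print("knob",k,"width",np.linalg.norm(L-Rr))
a=plane(W,c(276,342),36);b=plane(W,c(250,406),36)
d=b-a;print("yaw line",np.arctan2(d[1],d[0]),"yaw centre-tip",np.arctan2(*(b-k)[1::-1]),np.linalg.norm((a-k)[:2]),np.linalg.norm((b-k)[:2]))
e=plane(W,c(262,432),36)-plane(W,c(218,413),36);print("end",np.arctan2(e[1],e[0])+np.pi/2)
e=plane(W,c(240,320),36)-plane(W,c(290,180),36);print("edge",np.arctan2(e[1],e[0]))
E
```

```text
knob [ 460.15130255 -356.20737339   18.        ] width 41.71020227898892
yaw line 0.8343520861868083 yaw centre-tip 0.8896469888488535 7.914194161688296 20.22238897913257
end 3.926859825652951
edge 0.8674798803898512
```

Emit:
{"api": "servo_tool", "payload": {"rows": [[[40,12,0,20,0,0,0.18],[40,32,1.5,40,0,0,0.36],[40,32,1.5,60,0,0,0.36],[40,32,1.5,80,0,0,0.36],[40,32,1.5,95,0,0,0.36],[40,32,1.5,103,0,0,0.36],[40,32,1.5,103,0,0,0.36],[40,32,1.5,103,0,0,0.36]]]}}

```text
clock: 11.22
position: [460.0, -356.9, 21.0]
ee_rot: [-0.411, 0.912, -0.001, 0.0]
contact_force: [-0.3, 0.0, -0.5]
gripper_width: 40.3
grasp_force: 0.0
```

Emit:
{"api": "servo_tool", "payload": {"rows": [[[0,0,0,0,0,0,0],[0,0,0,0,0,0,0],[0,0,0,0,0,0,0],[0,0,0,0,0,0,0],[0,0,0,0,0,0,0]]]}}

```text
clock: 11.85
position: [459.9, -356.9, 21.1]
ee_rot: [-0.411, 0.912, -0.001, 0.0]
contact_force: [0.0, 0.8, 6.1]
gripper_width: 12.5
grasp_force: 61.4
```

Emit:
{"api": "servo_tool", "payload": {"rows": [[[0,0,0,-20,0,0,0],[0,0,0,-50,0,0,0],[0,0,0,-100,0,0,0],[0,0,0,-145,0,0,0],[0,0,0,-145,0,0,0],[0,0,0,-145,0,0,0]]]}}

```text
clock: 12.6
position: [458.6, -356.1, 164.3]
ee_rot: [-0.411, 0.912, 0.001, -0.0]
contact_force: [0.4, -0.2, -0.9]
gripper_width: 12.1
grasp_force: 60.8
```

```bash
python3 - <<'E'
from h import *
s=arm.read_state();print({k:np.round(s[k],3).tolist() for k in("clock","joints","position","ee_rot","gripper_width","contact_force","grasp_force")})
E
```

```text
{'clock': 12.6, 'joints': [-0.382, 0.367, -0.198, -0.001, -1.008, -0.342], 'position': [458.586, -356.125, 164.313], 'ee_rot': [-0.411, 0.912, 0.001, -0.0], 'gripper_width': 12.114, 'contact_force': [0.428, -0.194, -0.911], 'grasp_force': 60.776}
```

Emit:
{"api": "servo_tool", "payload": {"rows": [[[0,-30,15,-10,0,0,0.17],[0,-70,33,-10,0,0,0.34],[0,-110,52,-10,0,0,0.51],[0,-150,71,-10,0,0,0.68],[0,-190,90,-10,0,0,0.85],[0,-230,109,-10,0,0,1.02],[0,-265,125,-10,0,0,1.19],[0,-295,139,0,0,0,1.36],[0,-315,148,10,0,0,1.53],[0,-322,152,19,0,0,1.55]]]}}

```text
clock: 13.85
position: [557.9, -13.9, 143.9]
ee_rot: [0.343, 0.939, -0.001, -0.002]
contact_force: [0.4, -0.5, -0.6]
gripper_width: 12.3
grasp_force: 60.8
```

Emit:
{"api": "servo_tool", "payload": {"rows": [[[0,0,0,0,0,0,0],[0,0,0,0,0,0,0],[0,0,0,0,0,0,0]]]}}

```text
clock: 14.22
position: [558.8, -15.5, 146.7]
ee_rot: [0.345, 0.939, 0.0, 0.0]
contact_force: [0.2, 0.6, -0.5]
gripper_width: 12.5
grasp_force: 60.8
```

```bash
python3 - <<'E'
from h import *
s=arm.read_state();print({k:np.round(s[k],4).tolist() for k in("clock","joints","position","ee_rot","gripper_width","contact_force","grasp_force")})
x,y=s["ee_rot"][:2];print("knob yaw",np.arctan2(-2*x*y,y*y-x*x))
E
```

```text
{'clock': 14.225, 'joints': [0.2623, 0.3496, -0.2758, 0.0001, -0.9448, -2.5367], 'position': [558.7789, -15.4701, 146.7154], 'ee_rot': [0.3446, 0.9388, 0.0002, 0.0003], 'gripper_width': 12.52, 'contact_force': [0.1716, 0.5692, -0.5306], 'grasp_force': 60.7708}
knob yaw -0.7035525982549518
```

Emit:
{"api": "servo_tool", "payload": {"rows": [[[0,1,0,10,0,0,0],[0,1,0,18,0,0,0],[0,1,0,20,0,0,0],[0,1,0,20,0,0,0]]]}}

```text
clock: 14.72
position: [558.0, -14.1, 126.0]
ee_rot: [0.344, 0.939, -0.0, -0.0]
contact_force: [-0.0, -0.2, -0.8]
gripper_width: 12.2
grasp_force: 60.8
```

```bash
python3 - <<'E'
from h import *
o=[]
for n in("side","scene"):
    p=arm.camera_params(n);im=arm.get_image(n)[:,:,::-1];cv2.imwrite(f"pics/{n}5.png",im)
    u=proj(p,np.array([558.5,-15,102]));x,y=int(u[0])-25,int(u[1])-25;print(n,u,x,y)
    o.append(cv2.resize(im[y:y+50,x:x+50],(400,400),interpolation=cv2.INTER_CUBIC))
cv2.imwrite("pics/v5.png",np.hstack(o))
E
```

```text
side [289.54550643 184.05295248] 264 159
scene [305.17129812 200.09518771] 280 175
```

View pics/v5.png

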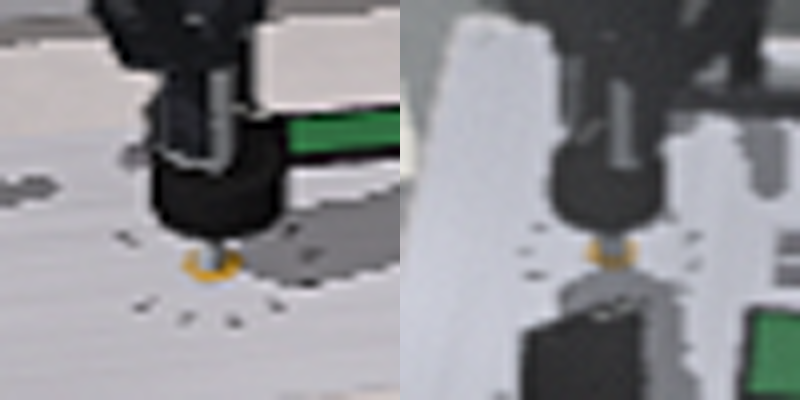

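In the side half the knob is centred at x≈218 and the spindle at 212. In the scene half they are at 607 and 611. The knob is therefore about 1.5 mm too far towards its nose, so I shift along the bar and then descend watching the force.

Emit:
{"api": "servo_tool", "payload": {"rows": [[[0,1.2,0,0,0,0,0],[0,1.2,0,3,0,0,0],[0,1.2,0,6,0,0,0],[0,1.2,0,8,0,0,0],[0,1.2,0,8,0,0,0]]]}}

```text
clock: 15.45
position: [556.9, -13.3, 118.0]
ee_rot: [0.344, 0.939, -0.0, -0.0]
contact_force: [0.5, 0.0, -0.1]
gripper_width: 12.1
grasp_force: 60.8
```

Emit:
{"api": "servo_tool", "payload": {"rows": [[[0,0,0,3,0,0,0],[0,0,0,6,0,0,0],[0,0,0,8,0,0,0],[0,0,0,8,0,0,0]]]}}

```text
clock: 15.95
position: [556.9, -13.3, 109.9]
ee_rot: [0.344, 0.939, -0.0, -0.0]
contact_force: [-1.7, 0.5, -0.9]
gripper_width: 12.1
grasp_force: 60.7
```

Emit:
{"api": "servo_tool", "payload": {"rows": [[[0,0,0,2,0,0,0],[0,0,0,4,0,0,0],[0,0,0,6,0,0,0],[0,0,0,6,0,0,0]]]}}

```text
clock: 16.45
position: [557.1, -13.3, 104.9]
ee_rot: [0.344, 0.939, -0.0, 0.0]
contact_force: [-3.7, 2.2, 5.8]
gripper_width: 12.4
grasp_force: 61.6
```

Emit:
{"api": "servo_tool", "payload": {"rows": [[[0,0.5,0,1,0,0,0],[0,0.5,0,3,0,0,0],[0,0.5,0,4,0,0,0],[0,0.5,0,4,0,0,0]]]}}

```text
clock: 16.95
position: [557.2, -13.2, 103.6]
ee_rot: [0.344, 0.939, -0.0, 0.001]
contact_force: [-6.2, 1.9, 18.6]
gripper_width: 12.4
grasp_force: 63.2
```

Emit:
{"api": "servo_tool", "payload": {"rows": [[[0,0,0,1,0,0,0],[0,0,0,1,0,0,0],[0,0,0,1,0,0,0],[0,0,0,1,0,0,0]]]}}

```text
clock: 17.45
position: [557.3, -13.2, 103.5]
ee_rot: [0.344, 0.939, -0.0, 0.001]
contact_force: [-7.8, 2.4, 22.6]
gripper_width: 12.3
grasp_force: 63.8
```

```bash
python3 - <<'E'
from h import *
o=[]
for n in("side","scene"):
    im=arm.get_image(n)[:,:,::-1];x,y=((231,140) if n=="side" else (265,150))
    o.append(cv2.resize(im[y:y+100,x:x+100],(400,400),interpolation=cv2.INTER_CUBIC))
cv2.imwrite("pics/v6.png",np.hstack(o))
E
```

```text
(no output)
```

View pics/v6.png

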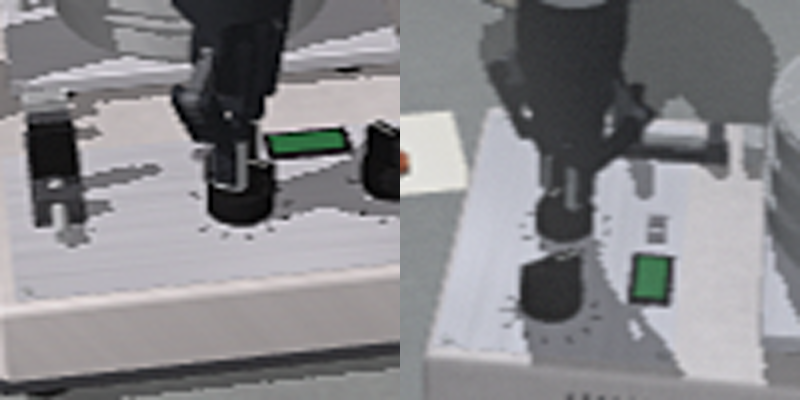

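The knob sits low on the deck around the spindle (side half ≈(240,205), scene half ≈(565,220)), the lock is still drawn, and the down force is steady at 22 N with the spindle bottomed.

```bash
python3 -c "
from bench import arm
print(arm.job_done())"
```

```text
the job is handed in; nothing more can be done
None
```

I drew the transport lock to its end stop, then fitted the loose knob on the D-spindle and pressed it until the spindle bottomed. I handed the job in at about 17.5 s with the gripper still holding the knob down at about 22 N; the hand-in call returned no verdict.

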